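# Lay out the spot-test place

### The arm

A 6-joint arm with a two-finger parallel gripper is mounted at the origin on a cart in front of the work surface, level with it; the furniture and walls round the work are solid. World frame = base frame: x ahead of the robot, y to its left, z up, the work surface at z = 0. Lengths are in mm, angles in degrees, forces in N, time in s.
With the tool pointing down it reaches from about 350 to 850 mm from the base axis. Payload 8.1 kg.
Tool frame: the origin (TCP) lies at the very end of the fingers, on their centre line; the grasp point (between the pads) lies 19 mm behind it (r.grip_point_offset is the distance from the TCP to the grasp point, in mm); z points along the fingers, y is the line along which they close (so a half turn about z gives the same grasp; the last joint's range is limited). The gripper opens to 85 mm and grips with 20 to 120 N. Pads are 22 mm wide; open, the fingers measure 114 mm over their backs; the gripper's body (76 mm by 85 mm) begins 54 mm behind the grasp point. The pads swing forward as they close: fully open they stand 13 mm farther back than shut.
Start: joints at [58.763, 7.471, 85.268, -0, 87.261, -4.893], TCP at [266.242, 537.699, 231.292] pointing down, gripper open.
Joint ranges: [-169.43, 169.43], [-51.17, 129.36], [1.28, 143.12], [-76.62, 256.62], [0, 156.53], [-152.29, 152.29]. Speed limits (degrees/s): [136.94, 136.94, 159.86, 180, 180, 180].

### API

Orientations are given as [roll, pitch, yaw] about the fixed x, y, z axes, in that order (R = Rz(yaw) Ry(pitch) Rx(roll)).
In Python, from bench import status, eyes, r gives the robot as it stands.
- The arm moves only by the shell command python3 -m handwheel 'ROWS' [FORCE]. ROWS is a JSON object whose one key "series" holds a list that holds one entry, the list of rows, each a list of 7 numbers: the shift along the tool's x, y, z in cm, then the turn, a rotation vector about the tool's x, y, z in rad, then the opening, from 0 (shut) to 1 (fully open). In form: {"series": [[[tx, ty, tz, rx, ry, rz, claw], ...]]}. A call has 1 to 12 rows; each row is the pose to reach, as a shift and turn from the pose commanded when the call began, along the tool's axes at that moment; what a row does not reach only later rows make up. A row lasts 1/8 s, in which the tool goes at most 62.5 mm and 10.7 degrees, less where a joint would pass 70% of its speed; a pose out of reach is approached as far as the arm can. A call with a gripper value outside its range is refused whole. The fingers move at their own pace and stop on an object; FORCE is the grip in N (left out, the last holds). Time passes only in rows, so rows that repeat a pose let the fingers close. It gives the time, the measured TCP pose, the force, the opening and the grip force at its end, in the units of the state.
- status.sense(): the state, without advancing time (a new reading comes with each control period).
- eyes.snapshot(name): name is "scene" or "top" or "wrist"; returns a dict with "img" (480x640x3 uint8, red, green, blue), "mtx" (3x3 intrinsics, pixels), "k1" (the pictures are not rectified: a ray, as slopes to the right and down, at radius r is drawn at 1 + k1 r^2 times it, then the intrinsics apply), "R" (3x3) and "t" (3): a world point X has camera coordinates R X + t. Camera axes: x right, y down, z forward; pixel columns grow to the right and rows downward; lengths in mm; the calibration is good to about 2 mm. A picture is of the moment at which its call begins. There is no depth.
- r.hand_in(): hands the job in; it is judged then, once.
The state is a dict: "time": time; "joint_pos": joint angles; "qd": joint speeds; "joint_efforts": joint torques, N m; "tool_pos": TCP position; "tcp_rot": TCP orientation; "ft_force": force on the tool from outside, world axes, zero at the start; "wrist_torque": the same for the moment, N m; "finger_gap": finger opening in mm; "grip_force": force on a finger pad.
Only numpy, scipy, OpenCV 4.12 (cv2) and the standard library are available. Lean on these libraries where they do the work, as an engineer would, in place of code of your own. Each camera call takes 0.05 s, during which the arm holds its last target. There are 200 camera calls.

### The job

Lay out the spot-test place on the dark mat: put the closed petri dish centred on the white tile with its sample vial standing on the middle of the dish's lid, stand the dropper bottle on the point midway between the tile and the spot plate, and stand the beaker squarely in front of the bottle, towards the mat's near long edge, leaving a gap of about 3 cm between bottle and beaker. Set everything down upright without tipping it over, and leave the timer, the weighing boat and the tape roll where they are.

Things in the scene. Friction and masses are not known exactly. Their poses are not given: they have to be found in the camera images.
- mat: film-thin dark mat (under 1 mm) with a fine white border line, 178 x 270 mm, fixed, yaw up to 0.12 rad either way. Its z is up, y runs along the long side, -x points squarely to the near (robot-side) long edge. Origin, at z = 0: the point midway between tile and spot plate, on the mat's cross centre line, 67 mm from the far long edge, 111 mm from the near one
- tile: square glazed white tile, 80 x 80 x 6 mm, fixed on the mat 83 mm from the mat's origin, at its left or right end (changes from start to start). Origin: centre of its underside; its top is at z = 6 mm
- spot_plate: white porcelain spot plate with twelve wells, 119 mm (mat's x direction) by 92 mm (mat's y direction) and 11 mm high, fixed on the mat 83 mm from the mat's origin at the other end from the tile. Origin: centre of its underside.
- dish: flat round closed petri dish, 64 mm across, 14 mm high; the lid is fixed on and its flat top carries things; solid to the grip over its whole height. Loose, about 50 g; starts near the mat (dishes far behind the balance belong to the room). Origin: centre of its underside, z up
- vial: small straight sample vial with black screw cap, 27 mm across, 58 mm high (body 27 mm across up to 44 mm, cap 24 mm above that). Loose, upright, about 50 g. Origin: centre of its underside, z up
- bottle: brown dropper bottle with a black rubber teat, the tallest loose thing: body 35 mm across up to 58 mm, then a neck and teat up to 101 mm (grip the body). Loose, upright, about 80 g. Origin: centre of its underside, z up
- beaker: clear open beaker with a small lip, 52 mm across over the lip and about 50 mm over the body, 67 mm high, straight walls. Loose, upright, about 80 g; grip it across the outside. Origin: centre of its underside, z up
- timer: bystander, not to be moved: light square bench timer, 62 x 62 x 21 mm, loose. Origin: centre of its underside
- weigh_boat: bystander, not to be moved: white square plastic weighing boat with sloping sides, 63 x 63 x 14 mm, loose, between the fixed balance (behind the mat, x above 0.62 m) and the fixed open case (right of the mat, at y below 0.12 m and x above 0.39 m, 72 mm high with its latches, its raised lid higher). Origin: centre of its underside
- tape_roll: bystander, not to be moved: roll of tape lying flat, 92 mm across, 48 mm high, loose. Origin: centre of its underside
Things that resemble listed ones, but are neither listed nor needed, are in the scene too. Leave any orange look-alike of the bottle alone.

How it is judged (in metres and radians):
At the end, for the whole second after the job is handed in: Dish flat on the tile within 12 mm of its centre; vial upright on the dish within 12 mm of its centre; bottle upright within 15 mm of the midpoint of tile and plate; beaker upright in front of it, 18 mm sideways, centres 54 to 94 mm apart (gap about 1 to 5 cm); all at rest, bystanders within 20 mm (horizontal distance between dish and tile below 0.012 m and height (world z) of dish between 0.003 and 0.009 m and horizontal distance between vial and dish below 0.012 m and height (world z) of vial between 0.016 and 0.024 m and horizontal distance between bottle and mat below 0.015 m and height (world z) of each of bottle, beaker below 0.004 m and x of beaker in the frame of mat between -0.098 and -0.052 m and y of beaker in the frame of mat between -0.018 and 0.018 m and horizontal distance between beaker and bottle between 0.054 and 0.094 m and angle between each of dish, vial, bottle, beaker's own z axis and vertical below 0.1 rad and linear speed of each of dish, vial, bottle, beaker below 0.02 m/s and distance of each of timer, weigh_boat, tape_roll from where it was at the start of the episode below 0.02 m); the robot touches nothing.
It fails at once if a vessel is tipped over (angle between any of dish, vial, bottle, beaker's own z axis and vertical above 0.7 rad).
It fails at once if a bystander (timer, weighing boat, tape roll) is shifted by more than 20 mm (distance of any of timer, weigh_boat, tape_roll from where it was at the start of the episode above 0.02 m).
It also fails if it takes over 96 s, if anything falls off the work surface, if the arm or the gripper's body presses on something with over 40 N, if the wrist force passes 120 N, or if a joint passes its speed limit or range.

## Working session

There is one attempt and no reset: what is moved stays moved. The work goes in short steps, Python scripts to look and compute and a shell command to move; the robot and the scene stay as the last step left them, time stands still between calls to the robot, and variables do not carry over. Pictures are saved under pics/ and viewed, at most 14 in all, crops included, and the job is handed in when it is done.

```bash
ls; mkdir -p pics; python3 - <<'E'
from bench import status,eyes,r
import cv2,numpy as np
for n in ("scene","top","wrist"):
    s=eyes.snapshot(n); cv2.imwrite(f"pics/{n}0.png",s["img"][:,:,::-1]); print(n,s["mtx"].round(1).tolist(),s["k1"],s["R"].round(4).tolist(),s["t"].round(1).tolist())
s=status.sense(); print(s)
E
```

```text
pics
scene [[537.3, 0.0, 319.4], [0.0, 537.3, 235.0], [0.0, 0.0, 1.0]] 0.03273781038789063 [[-0.6306, -0.7758, 0.0234], [-0.3382, 0.2476, -0.9079], [0.6985, -0.5804, -0.4185]] [676.0, 111.1, 900.9]
top [[539.7, 0.0, 324.3], [0.0, 539.7, 235.5], [0.0, 0.0, 1.0]] -0.16806928103857507 [[0.001, -0.9999, 0.0166], [-0.9975, -0.0022, -0.0701], [0.0701, -0.0165, -0.9974]] [433.7, 499.8, 1248.2]
wrist [[363.5, 0.0, 318.8], [0.0, 363.5, 238.9], [0.0, 0.0, 1.0]] -0.01517276914984483 [[0.4442, 0.8959, -0.0027], [0.8568, -0.4239, 0.2937], [0.262, -0.1328, -0.9559]] [-598.7, -37.6, 379.8]
{'time': 0.15, 'joint_pos': array([ 5.87636902e+01,  7.50636526e+00,  8.53130289e+01,  5.91125856e-05,
        8.72631737e+01, -4.89519535e+00]), 'qd': array([ 0.00899797, -0.05180703, -0.28640008,  0.06618083, -0.0701283 ,
       -0.02659546]), 'joint_efforts': array([ 2.48180142e-03, -5.70063972e+01, -5.01158416e+01, -1.80324655e-04,
        9.60451900e-03, -1.53398275e-05]), 'tool_pos': array([266.01097092, 537.34275409, 230.49132819]), 'tcp_rot': array([-1.79917738e+02, -7.10461292e-03,  1.53658878e+02]), 'ft_force': array([ 0.33117546,  0.3699616 , -0.01143341]), 'wrist_torque': array([ 0.00382568, -0.03091409, -0.03784217]), 'grip_force': 0.0, 'finger_gap': 85.37677487301823}
```

View pics/scene0.png

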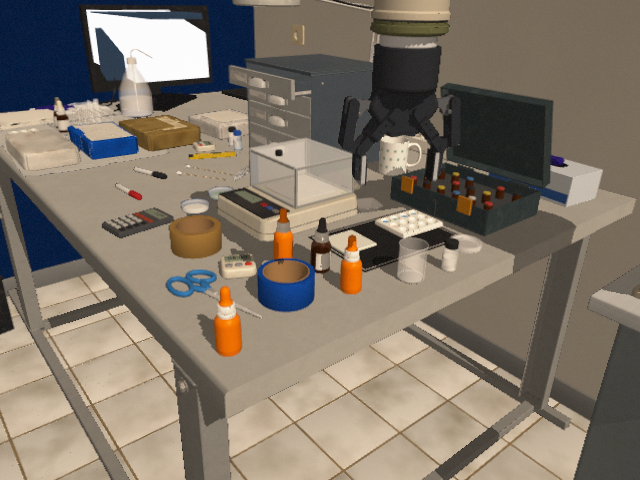

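View pics/top0.png

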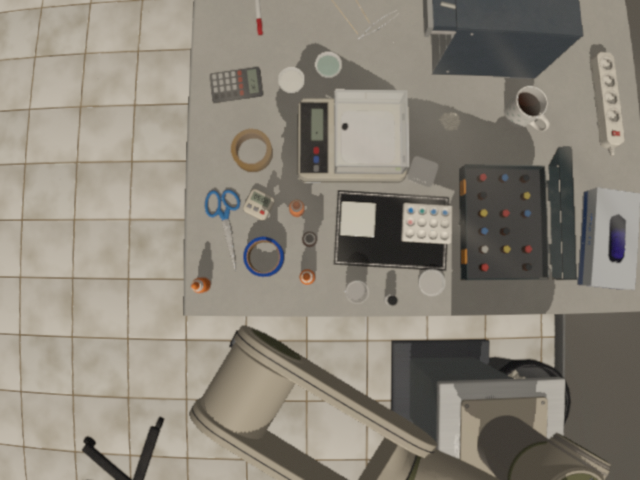

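Scene view: brown bottle (320,245), with orange look-alikes at (283,235), (351,265) and (228,322). Beaker (412,260), vial (450,255), dish (465,242). The mat holds the tile (350,238) and plate (412,222).
Top view: bottle (310,239), beaker (357,290), vial (391,299), dish (432,283), tile (358,219), plate (427,223).

Candidates that could be confused (top-view pixels):
- **Bottle:** brown (310,239), or orange (296,209), (307,277), (201,285). I choose the brown one with the black teat.
- **Dish:** (432,283), or (291,79) and (328,65) behind the balance. I choose the one by the mat.
- **Vial:** (391,299), or the small bottles in the background and in the case.
- **Beaker:** (357,290), or the glass item at (450,120).

I'll check these in close crops.

```bash
python3 - <<'E'
import cv2
a=cv2.imread("pics/top0.png")[180:312,280:460]; cv2.imwrite("pics/topc.png",cv2.resize(a,None,fx=4.4,fy=4.4,interpolation=cv2.INTER_CUBIC))
a=cv2.imread("pics/scene0.png")[200:300,300:490]; cv2.imwrite("pics/scenec.png",cv2.resize(a,None,fx=4,fy=4,interpolation=cv2.INTER_CUBIC))
E
```

```text
(no output)
```

View pics/topc.png

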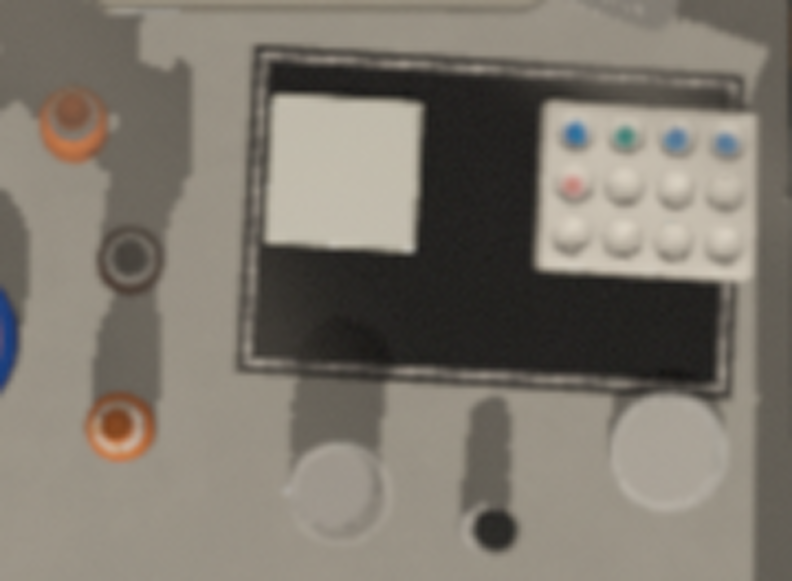

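View pics/scenec.png

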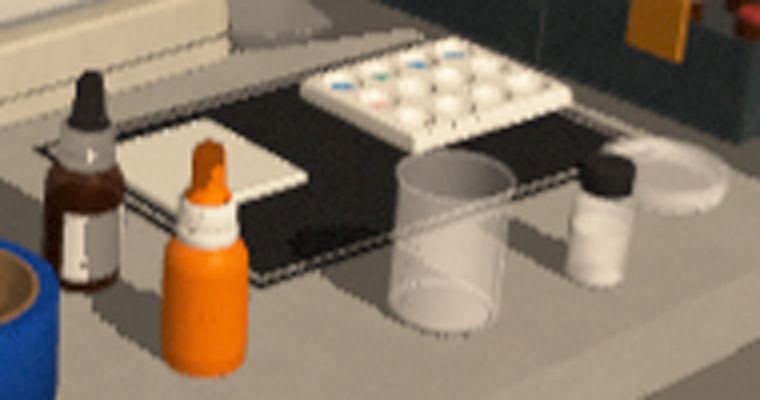

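The crops confirm the choices: brown bottle at top crop (130,257), beaker (340,492), vial (493,528), dish (668,450), tile on the left and plate on the right.

```bash
cat > h.py <<'E'
import numpy as np,cv2
from bench import status,eyes,r
def ray(s,px):
    k=np.array([s["k1"],0,0,0,0.]); p=cv2.undistortPoints(np.array([[px]],float),s["mtx"],k)[0,0]
    R=np.array(s["R"]);d=R.T@[p[0],p[1],1]; return -R.T@np.array(s["t"]),d/np.linalg.norm(d)
def onz(s,px,z):
    c,d=ray(s,px); return c+d*(z-c[2])/d[2]
def tri(*obs):
    A=np.zeros((3,3));b=np.zeros(3)
    rs=[ray(*o) for o in obs]
    for c,d in rs: P=np.eye(3)-np.outer(d,d);A+=P;b+=P@c
    X=np.linalg.solve(A,b); return X,[float(np.linalg.norm(np.cross(X-c,d))) for c,d in rs]
def proj(s,X):
    q=np.array(s["R"])@X+s["t"]; return cv2.projectPoints(np.array([[X]],float),cv2.Rodrigues(np.array(s["R"]))[0],np.array(s["t"],float),s["mtx"],np.array([s["k1"],0,0,0,0.]))[0][0,0]
def toolshift(X):  # world point -> shift in tool axes, cm
    from scipy.spatial.transform import Rotation as Ro
    st=status.sense(); R=Ro.from_euler('xyz',st["tcp_rot"],degrees=True).as_matrix()
    return R.T@(np.array(X)-st["tool_pos"])/10
E
python3 - <<'E'
from h import *
T=eyes.snapshot("top");S=eyes.snapshot("scene")
t=lambda x,y:(280+(x+.5)/4.4-.5,180+(y+.5)/4.4-.5); s=lambda x,y:(300+(x+.5)/4-.5,200+(y+.5)/4-.5)
for n,a,b,z in [("bottle",(130,257),(91,74),101),("beaker",(340,493),(455,170),67),("vial",(496,530),(608,162),58),("dish",(668,450),(676,168),14),("tileR",(423,102),(208,118),6),("tileN",(415,253),(308,175),6)]:
    X,e=tri((T,t(*a)),(S,s(*b))); print(n,X.round(1),np.round(e,1),onz(T,t(*a),z).round(1),onz(S,s(*b),z).round(1))
for c in [(275,93),(423,102),(415,253),(266,243)]: print(onz(T,t(*c),6).round(1))
print("mat");
for c in [(258,50),(742,80),(728,393),(242,368)]: print(onz(T,t(*c),0).round(1))
print("plate");
for c in [(545,100),(757,115),(752,282),(537,270)]: print(onz(T,t(*c),11).round(1))
print("orange",onz(T,t(73,110),100).round(),onz(T,t(118,425),100).round())
print("tape/timer",onz(T,(264,256),48).round(),onz(T,(258,203),21).round())
E
```

```text
bottle [488.2 469.6 100.4] [1.1 1.1] [487.4 468.7 101. ] [488.  471.2 101. ]
beaker [370.9 363.4  69.7] [1.2 1.2] [369.9 362.4  67. ] [375.4 359.7  67. ]
vial [351.5 282.4  58.3] [1.3 1.3] [350.4 281.5  58. ] [352.7 283.   58. ]
dish [388.2 180.4  12.4] [2.6 2.6] [390.3 182.4  14. ] [384.7 181.2  14. ]
tileR [578.6 313.1   5.5] [1.2 1.2] [577.7 312.2   6. ] [578.6 314.7   6. ]
tileN [497.7 318.5   5.4] [2.2 2.2] [496.1 317.1   6. ] [498.3 321.1   6. ]
[582.2 392.1   6. ]
[577.7 312.2   6. ]
[496.1 317.1   6. ]
[501.3 397.1   6. ]
mat
[606.4 401.    0. ]
[591.8 135.5   0. ]
[420.8 146.    0. ]
[434.5 409.7   0. ]
plate
[578.5 246.7  11. ]
[571.1 130.4  11. ]
[480.4 134.7  11. ]
[486.7 252.   11. ]
orange [561. 497. 100.] [404. 474. 100.]
tape/timer [450. 572.  48.] [574. 590.  21.]
```

```bash
python3 -m handwheel '{"series": [[[-3,-3,0,0,0,0.15,1],[-6,-6,0.5,0,0,0.3,1],[-9,-9,1,0,0,0.45,1],[-12,-12,1.5,0,0,0.6,1],[-15,-15,2,0,0,0.75,1],[-18,-18,2.5,0,0,0.9,1],[-21,-21,3,0,0,1.05,1],[-24,-24,3,0,0,1.17,1],[-26,-26,3,0,0,1.17,1],[-26.8,-26.5,3,0,0,1.17,1],[-26.8,-26.5,3,0,0,1.17,1],[-26.8,-26.5,3,0,0,1.17,1]]]}' 40
python3 - <<'E'
from h import *
s=eyes.snapshot("wrist"); cv2.imwrite("pics/w1.png",s["img"][:,:,::-1]); print((-np.array(s["R"]).T@s["t"]).round(1)); st=status.sense(); print(st["tool_pos"],st["tcp_rot"],toolshift([388.5,181.3,100]))
for X in [(388.5,181.3,14),(351,282.4,58),(371,363,67)]: print(proj(s,np.array(X)))
E
```

```text
time: 1.75
tool_pos: [388.6, 182.1, 201.3]
tcp_rot: [-180.0, -0.0, 86.7]
ft_force: [-0.3, 1.6, -0.3]
finger_gap: 85.4
grip_force: 0.0
[392.8 257.1 343.4]
[388.50153898 182.12133182 201.23355957] [-1.79983920e+02 -1.00715257e-02  8.66899766e+01] [-8.37845432e-02  7.42970628e-03  1.01233397e+01]
[319.29879328 212.50453603]
[260.2812418   94.62880039]
[276.02969121 -40.76617017]
```

View pics/w1.png

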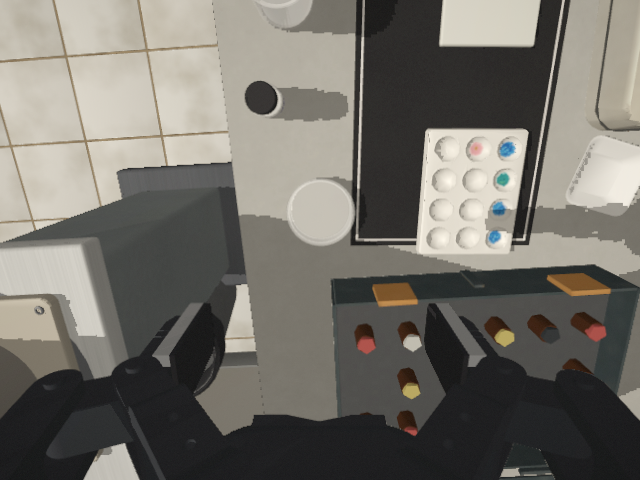

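Wrist view: dish centre at (321,212), where the prediction was (319,212). The vial is at (262,97), and the fingers have clear room either side of the dish. Descending.

```bash
python3 -m handwheel '{"series": [[[-0.1,0.1,3,0,0,0,1],[-0.1,0.1,6,0,0,0,1],[-0.1,0.1,9,0,0,0,1],[-0.1,0.1,12,0,0,0,1],[-0.1,0.1,15,0,0,0,1],[-0.1,0.1,17,0,0,0,1],[-0.1,0.1,19,0,0,0,1],[-0.1,0.1,20,0,0,0,1],[-0.1,0.1,20.3,0,0,0,1],[-0.1,0.1,20.3,0,0,0,1]]]}' 40
python3 -m handwheel '{"series": [[[0,0,0,0,0,0,0.8],[0,0,0,0,0,0,0.75],[0,0,0,0,0,0,0.7],[0,0,0,0,0,0,0.65],[0,0,0,0,0,0,0.6],[0,0,0,0,0,0,0.6]]]}' 30
python3 - <<'E'
from h import *
s=eyes.snapshot("wrist"); cv2.imwrite("pics/w2.png",s["img"][:,:,::-1]);print(status.sense()["ft_force"])
E
```

```text
time: 3.05
tool_pos: [390.1, 180.5, -1.3]
tcp_rot: [180.0, -0.0, 86.6]
ft_force: [0.5, 1.2, 0.5]
finger_gap: 85.3
grip_force: 0.0
time: 3.8
tool_pos: [390.2, 180.4, -0.7]
tcp_rot: [180.0, -0.0, 86.6]
ft_force: [-3.6, -0.5, 7.9]
finger_gap: 61.8
grip_force: 30.7
[-3.90670381 -1.09925641  8.80262472]
```

View pics/w2.png

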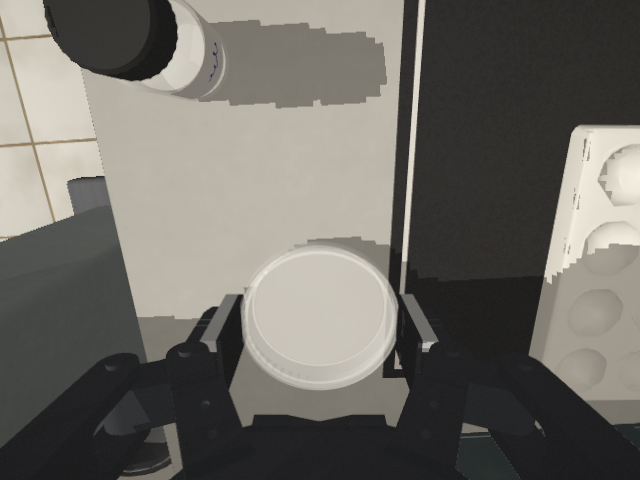

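The dish is gripped and centred at (320,315) between the pads. Lifting it over the tile.

```bash
python3 -m handwheel '{"series": [[[0,0,-2,0,0,0,0.6],[0,0,-5,0,0,0,0.6],[0,0,-9,0,0,0,0.6],[3,2,-10,0,0,0,0.6],[6,4.6,-10,0,0,0,0.6],[9,6.9,-10,0,0,0,0.6],[12,9.2,-10,0,0,0,0.6],[15,11.5,-10,0,0,0,0.6],[17,13,-10,0,0,0,0.6],[18.3,14,-10,0,0,0,0.6],[18.3,14,-10,0,0,0,0.6],[18.3,14,-10,0,0,0,0.6]]]}'
python3 - <<'E'
from h import *
s=eyes.snapshot("wrist"); im=s["img"]; cv2.imwrite("pics/w3.png",im[:,:,::-1])
T=eyes.snapshot("top"); cv2.imwrite("pics/t3.png",T["img"][:,:,::-1])
st=status.sense(); print(st["tool_pos"],st["grip_force"],st["finger_gap"])
# mat border / tile corners predicted in wrist view
for c in [(582.2,392.1),(577.7,312.2),(496.1,317.1),(501.3,397.1)]: print(proj(s,np.array([*c,6.])).round())
E
```

```text
time: 5.35
tool_pos: [539.8, 354.1, 98.0]
tcp_rot: [-180.0, 0.0, 86.6]
ft_force: [0.4, 0.4, -0.2]
finger_gap: 61.5
grip_force: 33.0
[539.85199066 354.06957883  98.19994078] 32.96771400491707 61.705793961362026
[382. 183.]
[376. 296.]
[261. 296.]
[256. 183.]
```

View pics/w3.png

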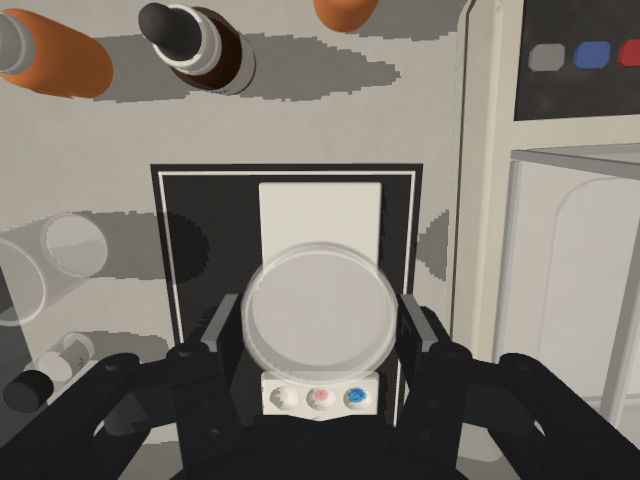

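Tile far corners are at (261,183) and (381,183), within 2 mm of the prediction. The dish centre is at about (320,314).

```bash
python3 - <<'E'
from h import *
s=eyes.snapshot("wrist"); 
a=onz(s,(261,183),6);b=onz(s,(381,183),6);print(a.round(1),b.round(1))
x=b-a;x/=np.linalg.norm(x);print("tile c",((a+b)/2+40*np.array([x[1],-x[0],0])).round(1))
g=s["img"].astype(int).sum(2)
hs=onz(s,(320,313),112.8); print("dish",hs.round(1), [onz(s,(320,v),112.8).round(1)[1] for v in (247,248,387)])
E
```

```text
[504.7 396.8   6. ] [581.9 392.2   6. ]
tile c [540.9 354.5   6. ]
dish [540.4 359.5 112.8] [np.float64(386.7), np.float64(386.3), np.float64(324.7)]
```

```bash
python3 -m handwheel '{"series": [[[-0.1,0.1,2,0,0,0,0.6],[-0.1,0.1,4,0,0,0,0.6],[-0.1,0.1,6,0,0,0,0.6],[-0.1,0.1,7.5,0,0,0,0.6],[-0.1,0.1,8.5,0,0,0,0.6],[-0.1,0.1,9,0,0,0,0.6],[-0.1,0.1,9.2,0,0,0,0.6],[-0.1,0.1,9.2,0,0,0,0.6]]]}'
python3 -m handwheel '{"series": [[[0,0,0,0,0,0,0.75],[0,0,0,0,0,0,0.8],[0,0,0,0,0,0,0.85],[0,0,0,0,0,0,0.9],[0,0,-0.5,0,0,0,1],[0,0,-2,0,0,0,1],[0,0,-5,0,0,0,1],[0,0,-9,0,0,0,1],[0,0,-13,0,0,0,1],[0,0,-14,0,0,0,1],[0,0,-14,0,0,0,1]]]}'
python3 - <<'E'
from h import *
s=eyes.snapshot("wrist"); cv2.imwrite("pics/w4.png",s["img"][:,:,::-1])
for n,X in dict(bottle=(488.2,469.6,100.4),vial=(351.5,282.4,58),dish=(540.9,354.5,20)).items(): print(n,proj(s,np.array(X)).round())
E
```

```text
time: 6.5
tool_pos: [541.6, 353.8, 6.8]
tcp_rot: [180.0, -0.0, 86.6]
ft_force: [-0.8, 0.5, -1.3]
finger_gap: 61.9
grip_force: 33.0
time: 7.88
tool_pos: [541.8, 354.0, 147.7]
tcp_rot: [179.9, -0.1, 86.6]
ft_force: [0.3, 0.3, 0.9]
finger_gap: 85.5
grip_force: 0.0
bottle [191.  45.]
vial [ 69. 350.]
dish [318. 228.]
```

View pics/w4.png

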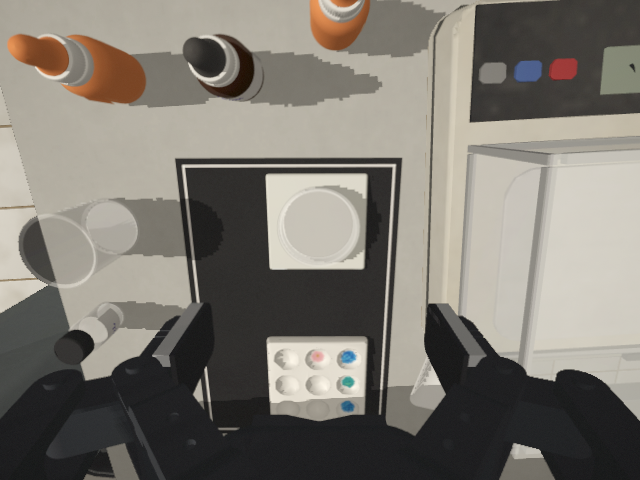

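The dish sits centred on the tile at (319,226). The vial cap is at (75,345). Moving above the vial.

```bash
python3 -m handwheel '{"series": [[[-1,-2,0,0,0,0,0.75],[-2,-5,0,0,0,0,0.75],[-3,-8,0,0,0,0,0.75],[-4.5,-11,0,0,0,0,0.75],[-6,-14,0,0,0,0,0.75],[-7,-16.5,0,0,0,0,0.75],[-8,-18,0,0,0,0,0.75],[-8.2,-18.5,0,0,0,0,0.75],[-8.2,-18.5,0,0,0,0,0.75],[-8.2,-18.5,0,0,0,0,0.75]]]}'
python3 - <<'E'
from h import *
s=eyes.snapshot("wrist"); im=s["img"]; cv2.imwrite("pics/w5.png",im[:,:,::-1])
print(status.sense()["tool_pos"])
def blob(im,box,thr=60):
    x0,y0,x1,y1=box; m=(im[y0:y1,x0:x1].max(2)<thr).astype(np.uint8)
    n,l,st,c=cv2.connectedComponentsWithStats(m); i=1+np.argmax(st[1:,4]); return c[i]+[x0,y0],st[i]
p,st=blob(im,(230,110,400,290)); print(p,st)
p0=p; print(proj(s,np.array([352,283,58.])), onz(s,p0,58))
E
```

```text
time: 9.18
tool_pos: [352.1, 282.8, 146.0]
tcp_rot: [-180.0, 0.0, 86.6]
ft_force: [0.2, -0.6, 0.4]
finger_gap: 64.0
grip_force: 0.0
[352.15153647 282.80000013 146.13909467]
[317.28237792 244.85138004] [ 71 117  33  36 942]
[319.1967348  244.54914806] [350.71494938 282.86438518  58.        ]
```

View pics/w5.png

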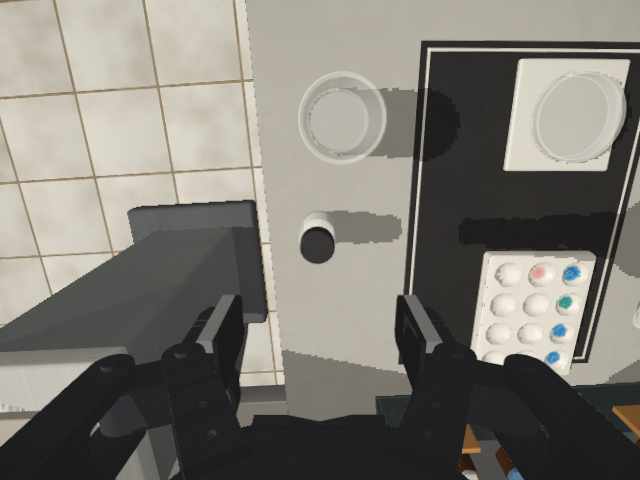

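Vial cap is at (317,245), which puts the vial at (351,283). The beaker rim is at (342,117).

```bash
python3 -m handwheel '{"series": [[[0,-0.1,3,0,0,0,0.75],[0,-0.1,6,0,0,0,0.75],[0,-0.1,9,0,0,0,0.75],[0,-0.1,11.5,0,0,0,0.75],[0,-0.1,13,0,0,0,0.75],[0,-0.1,13.4,0,0,0,0.75],[0,-0.1,13.4,0,0,0,0.6],[0,-0.1,13.4,0,0,0,0.5],[0,-0.1,13.4,0,0,0,0.4],[0,-0.1,13.4,0,0,0,0.3],[0,-0.1,13.4,0,0,0,0.25],[0,-0.1,13.4,0,0,0,0.2]]]}' 30
python3 -m handwheel '{"series": [[[0,0,0,0,0,0,0.2],[0,0,0,0,0,0,0.2],[0,0,-1,0,0,0,0.2],[0,0,-3,0,0,0,0.2],[0,0,-6,0,0,0,0.2],[0,0,-10,0,0,0,0.2],[0,0,-13,0,0,0,0.2],[0,0,-15,0,0,0,0.2],[0,0,-15,0,0,0,0.2]]]}'
python3 - <<'E'
from h import *
T=eyes.snapshot("top");S=eyes.snapshot("scene");s=eyes.snapshot("wrist"); cv2.imwrite("pics/w6.png",s["img"][:,:,::-1]); cv2.imwrite("pics/t6.png",T["img"][:,:,::-1]); cv2.imwrite("pics/s6.png",S["img"][:,:,::-1])
st=status.sense();print(st["tool_pos"],toolshift([541.3,355,150]))
E
```

```text
time: 10.72
tool_pos: [351.2, 283.1, 13.0]
tcp_rot: [180.0, -0.0, 86.6]
ft_force: [-1.4, -0.1, 6.6]
finger_gap: 26.0
grip_force: 29.4
time: 11.85
tool_pos: [351.8, 283.4, 164.5]
tcp_rot: [179.8, -0.1, 86.6]
ft_force: [0.4, 0.1, -0.4]
finger_gap: 25.9
grip_force: 29.7
[350.10632263 282.32501455 161.17636605] [ 8.38355439 18.65889196  1.08518943]
```

View pics/w6.png

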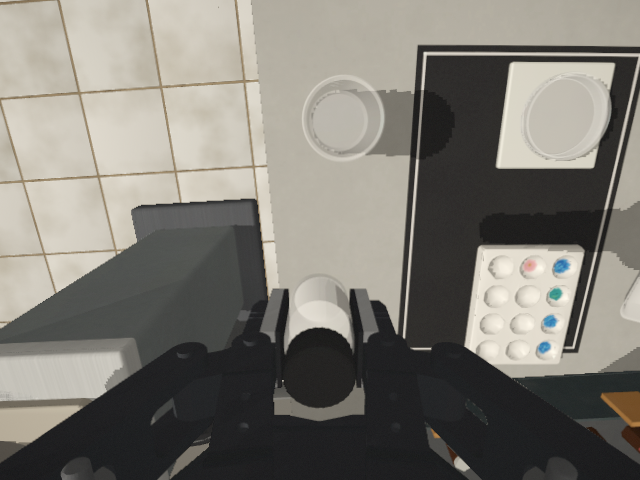

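The vial is held upright at (320,340). Moving above the dish.

```bash
python3 -m handwheel '{"series": [[[1,2,0,0,0,0,0.2],[2,4.5,0,0,0,0,0.2],[3.2,7,0,0,0,0,0.2],[4.5,9.5,0,0,0,0,0.2],[5.5,12,0,0,0,0,0.2],[6.5,14.5,0,0,0,0,0.2],[7.4,16.5,0,0,0,0,0.2],[8,18,0,0,0,0,0.2],[8.4,18.6,0,0,0,0,0.2],[8.4,18.6,0,0,0,0,0.2],[8.4,18.6,0,0,0,0,0.2]]]}'
python3 - <<'E'
from h import *
s=eyes.snapshot("wrist"); cv2.imwrite("pics/w7.png",s["img"][:,:,::-1])
print(status.sense()["tool_pos"])
for X in [(541.5,356,20),(541.5,388,20),(541.5,324,20),(509.5,356,20)]: print(proj(s,np.array(X,float)).round())
E
```

```text
time: 13.38
tool_pos: [540.7, 355.4, 161.8]
tcp_rot: [-180.0, 0.0, 86.6]
ft_force: [0.2, -0.3, 0.2]
finger_gap: 26.1
grip_force: 29.7
[540.77425684 355.46987764 162.11520723]
[320. 223.]
[318. 184.]
[323. 260.]
[281. 226.]
```

View pics/w7.png

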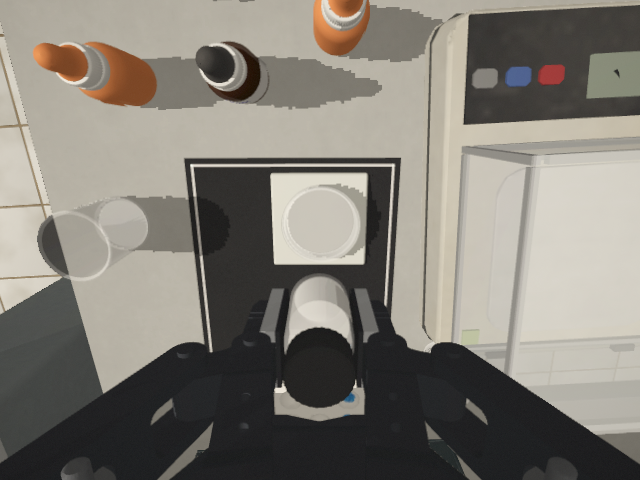

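Dish outline is x 282–361, y 184–258, as predicted. Lowering the vial.

```bash
python3 -m handwheel '{"series": [[[0,0.05,3,0,0,0,0.2],[0,0.05,6,0,0,0,0.2],[0,0.05,9,0,0,0,0.2],[0,0.05,11,0,0,0,0.2],[0,0.05,12,0,0,0,0.2],[0,0.05,12.5,0,0,0,0.2],[0,0.05,12.8,0,0,0,0.2],[0,0.05,12.8,0,0,0,0.2],[0,0.05,12.8,0,0,0,0.2]]]}'
python3 - <<'E'
from h import *
T=eyes.snapshot("top");S=eyes.snapshot("scene");s=eyes.snapshot("wrist")
a=cv2.resize(S["img"][190:290,290:430],None,fx=3.5,fy=3.5,interpolation=2)
cv2.imwrite("pics/s8.png",a[:,:,::-1]); print(status.sense()["ft_force"])
E
```

```text
time: 14.55
tool_pos: [542.3, 355.8, 35.0]
tcp_rot: [179.9, -0.0, 86.6]
ft_force: [-0.0, -0.2, -0.7]
finger_gap: 25.7
grip_force: 29.7
[-0.54211812  0.05993037 -0.00660301]
```

View pics/s8.png

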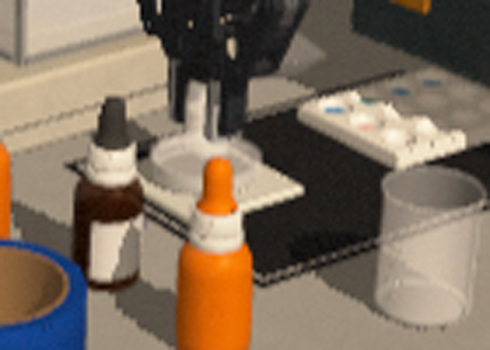

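The vial is just above the lid, at crop (200,135), with no contact yet. Easing it down.

```bash
python3 -m handwheel '{"series": [[[0,0,0.1,0,0,0,0.2],[0,0,0.2,0,0,0,0.2],[0,0,0.2,0,0,0,0.2]]]}'
python3 -m handwheel '{"series": [[[0,0,0,0,0,0,0.3],[0,0,0,0,0,0,0.35],[0,0,0,0,0,0,0.4],[0,0,0,0,0,0,0.5],[0,0,0,0,0,0,0.5],[0,0,-1,0,0,0,0.5],[0,0,-3,0,0,0,0.5],[0,0,-6,0,0,0,0.5],[0,0,-9,0,0,0,0.5],[0,0,-12,0,0,0,0.5],[0,0,-12,0,0,0,0.5]]]}'
python3 - <<'E'
from h import *
s=eyes.snapshot("wrist");cv2.imwrite("pics/w9.png",s["img"][:,:,::-1])
im=s["img"]; p=proj(s,np.array([541.5,356,78.])); print(p, proj(s,np.array([488.2,469.6,100.4])))
x,y=p.astype(int); m=(im[y-40:y+40,x-50:x+50].max(2)<60).astype(np.uint8); n,l,st,c=cv2.connectedComponentsWithStats(m); i=1+np.argmax(st[1:,4]); q=c[i]+[x-50,y-40]; print(st[i],q,onz(s,q,78))
E
```

```text
time: 15.08
tool_pos: [541.9, 355.6, 32.4]
tcp_rot: [180.0, -0.0, 86.6]
ft_force: [-0.2, -0.1, 1.1]
finger_gap: 25.8
grip_force: 29.9
time: 16.45
tool_pos: [544.3, 356.9, 158.1]
tcp_rot: [179.6, -0.3, 86.6]
ft_force: [0.0, 0.9, -0.5]
finger_gap: 42.2
grip_force: 0.0
[314.21200556 250.86056421] [193.46128138  56.96903283]
[   0    0  100   80 3309] [315.10063463 267.89332125] [541.33706901 344.19854878  78.        ]
```

View pics/w9.png

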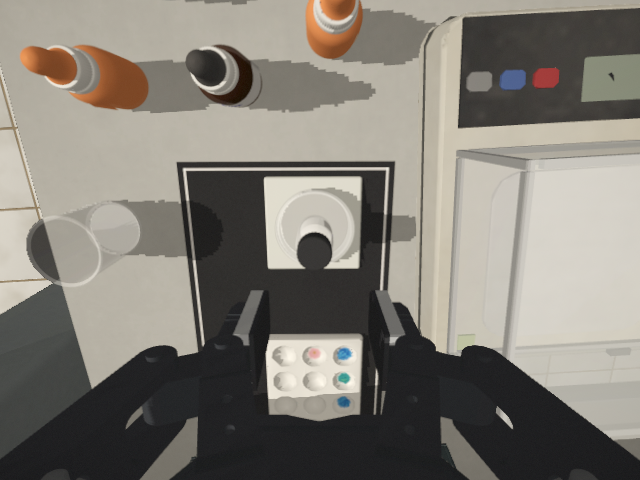

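The vial stands centred on the dish, with its cap at (314,250) as predicted. The bottle's teat tip is at (192,57). Moving above the bottle.

```bash
python3 -m handwheel '{"series": [[[1.5,-1,0,0,0,0,0.7],[3.5,-2,0,0,0,0,0.7],[5.5,-3,0,0,0,0,0.7],[7.5,-4,0,0,0,0,0.7],[9.5,-5.1,0,0,0,0,0.7],[10.7,-5.8,0,0,0,0,0.7],[11.1,-6,0,0,0,0,0.7],[11.1,-6,0,0,0,0,0.7],[11.1,-6,0,0,0,0,0.7]]]}'
python3 - <<'E'
from h import *
s=eyes.snapshot("wrist");cv2.imwrite("pics/w10.png",s["img"][:,:,::-1])
print(status.sense()["tool_pos"], proj(s,np.array([488.2,469.6,100.4])), proj(s,np.array([488.2,469.6,58])), proj(s,np.array([488.2,469.6,0])))
E
```

```text
time: 17.62
tool_pos: [489.0, 469.3, 152.3]
tcp_rot: [180.0, 0.0, 86.6]
ft_force: [0.3, -0.1, 0.2]
finger_gap: 59.8
grip_force: 0.0
[489.00660023 469.22752363 152.34507716] [317.9772704  264.02380074] [318.14263596 241.58077756] [318.29739851 220.58585583]
```

View pics/w10.png

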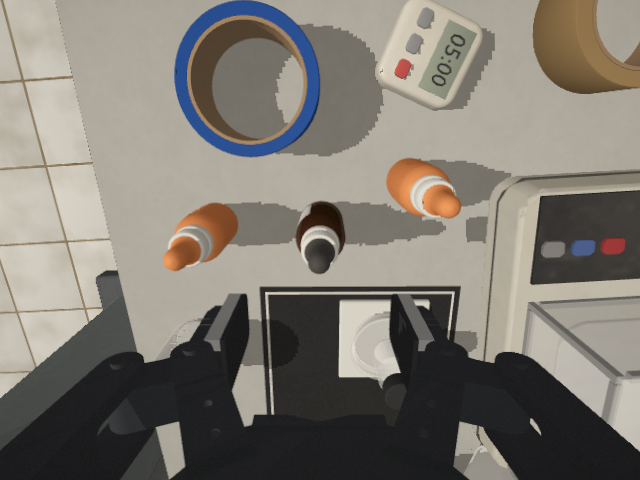

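The teat tip is at (319,263), centred between the fingers, with the orange bottles clear at (190,245) and (430,195). Descending and gripping.

```bash
python3 -m handwheel '{"series": [[[0,0,3,0,0,0,0.7],[0,0,6,0,0,0,0.7],[0,0,9,0,0,0,0.7],[0,0,11,0,0,0,0.7],[0,0,11.8,0,0,0,0.7],[0,0,11.8,0,0,0,0.6],[0,0,11.8,0,0,0,0.5],[0,0,11.8,0,0,0,0.4],[0,0,11.8,0,0,0,0.3],[0,0,11.8,0,0,0,0.3],[0,0,11.8,0,0,0,0.3],[0,0,11.8,0,0,0,0.3]]]}' 35
python3 -m handwheel '{"series": [[[0,0,-1,0,0,0,0.3],[0,0,-3,0,0,0,0.3],[0,0,-6,0,0,0,0.3],[0,0,-9,0,0,0,0.3],[0,0,-12,0,0,0,0.3],[0,0,-14,0,0,0,0.3],[0,0,-14,0,0,0,0.3],[0,0,-14,0,0,0,0.3]]]}'
python3 - <<'E'
from h import *
T=eyes.snapshot("top");cv2.imwrite("pics/t11.png",T["img"][:,:,::-1])
st=status.sense();print(st["tool_pos"],toolshift([535.5,273,170]))
E
```

```text
time: 19.18
tool_pos: [489.4, 470.7, 36.0]
tcp_rot: [179.9, -0.1, 86.6]
ft_force: [-1.2, 0.3, 6.1]
finger_gap: 32.9
grip_force: 34.9
time: 20.18
tool_pos: [488.0, 469.5, 173.0]
tcp_rot: [-179.9, 0.1, 86.6]
ft_force: [0.0, -0.3, -0.2]
finger_gap: 33.1
grip_force: 34.9
[487.74326219 469.26778216 172.34399274] [-19.31042605   5.92554671   0.26032337]
```

```bash
python3 -m handwheel '{"series": [[[-2,0.6,0,0,0,0,0.3],[-4.5,1.4,0,0,0,0,0.3],[-7,2.1,0,0,0,0,0.3],[-9.5,2.9,0,0,0,0,0.3],[-12,3.6,0,0,0,0,0.3],[-14.5,4.4,0,0,0,0,0.3],[-17,5.1,0,0,0,0,0.3],[-18.7,5.6,0,0,0,0,0.3],[-19.4,5.9,0,0,0,0,0.3],[-19.4,5.9,0,0,0,0,0.3],[-19.4,5.9,0,0,0,0,0.3]]]}'
python3 - <<'E'
from h import *
s=eyes.snapshot("wrist");cv2.imwrite("pics/w12.png",s["img"][:,:,::-1]); np.savez("w12.npz",**{k:s[k] for k in ("mtx","k1","R","t")})
st=status.sense();print(st["tool_pos"],st["finger_gap"],toolshift([535.7,272.5,37]))
print(proj(s,np.array([535.7,272.5,0])))
E
```

```text
time: 21.6
tool_pos: [535.8, 273.4, 174.2]
tcp_rot: [-180.0, -0.0, 86.7]
ft_force: [0.2, -0.2, 0.1]
finger_gap: 33.1
grip_force: 34.9
[535.73896845 273.50172763 174.24777405] 33.03461708790454 [-1.03145401e-01  3.33576082e-03  1.37247555e+01]
[319.25237676 215.93572651]
```

View pics/w12.png

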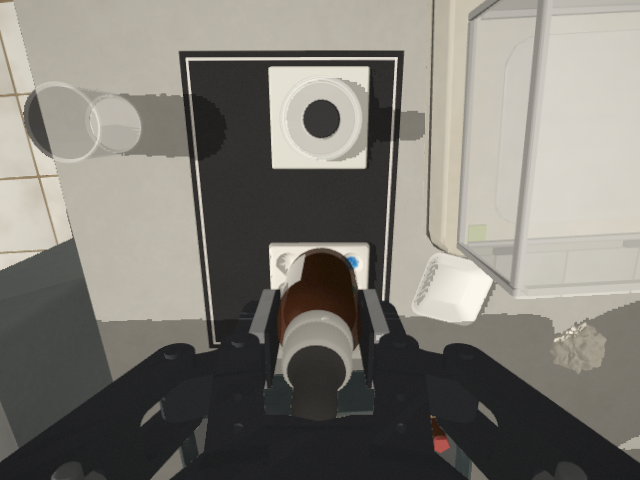

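Tile is at (319,118) with the vial cap at (321,119). The bottle's target (319,216) lies in the gap between tile and plate. Lowering.

```bash
python3 -m handwheel '{"series": [[[0,0,3,0,0,0,0.3],[-0.1,0,6,0,0,0,0.3],[-0.1,0,9,0,0,0,0.3],[-0.1,0,11.5,0,0,0,0.3],[-0.1,0,12.8,0,0,0,0.3],[-0.1,0,13.4,0,0,0,0.3],[-0.1,0,13.6,0,0,0,0.3],[-0.1,0,13.8,0,0,0,0.3],[-0.1,0,13.8,0,0,0,0.3],[-0.1,0,13.8,0,0,0,0.3]]]}'
```

```text
time: 22.9
tool_pos: [536.2, 271.9, 36.8]
tcp_rot: [180.0, -0.0, 86.6]
ft_force: [0.5, -0.4, 0.2]
finger_gap: 32.8
grip_force: 34.9
```

```bash
python3 -m handwheel '{"series": [[[0,0,0.1,0,0,0,0.3],[0,0,0.15,0,0,0,0.3],[0,0,0.15,0,0,0,0.3]]]}'
python3 -m handwheel '{"series": [[[0,0,0,0,0,0,0.42],[0,0,0,0,0,0,0.48],[0,0,0,0,0,0,0.55],[0,0,0,0,0,0,0.6],[0,0,0,0,0,0,0.6],[0,0,-1,0,0,0,0.6],[0,0,-3,0,0,0,0.6],[0,0,-6,0,0,0,0.6],[0,0,-9,0,0,0,0.6],[0,0,-12,0,0,0,0.6],[0,0,-14,0,0,0,0.6],[0,0,-14,0,0,0,0.6]]]}'
python3 - <<'E'
from h import *
from scipy.spatial.transform import Rotation
s=eyes.snapshot("wrist");cv2.imwrite("pics/w13.png",s["img"][:,:,::-1])
st=status.sense();print(st["tool_pos"])
S=eyes.snapshot("scene");cv2.imwrite("pics/s13.png",S["img"][:,:,::-1])
print(proj(s,np.array([535.7,272.5,100.])),proj(s,np.array([371,363,67.])),toolshift([371,362.5,150]))
E
```

```text
time: 23.28
tool_pos: [536.4, 272.0, 36.0]
tcp_rot: [180.0, -0.0, 86.6]
ft_force: [-2.1, -0.7, 6.8]
finger_gap: 33.0
grip_force: 35.6
time: 24.78
tool_pos: [537.3, 272.4, 177.8]
tcp_rot: [179.8, -0.1, 86.6]
ft_force: [0.9, -0.0, -0.0]
finger_gap: 50.9
grip_force: 0.0
[536.3655163  271.96544243 175.65695518]
[316.28633914 250.04621922] [ 61.04911661 119.61913902] [  8.09896536 -16.96371157   2.42777655]
```

View pics/w13.png

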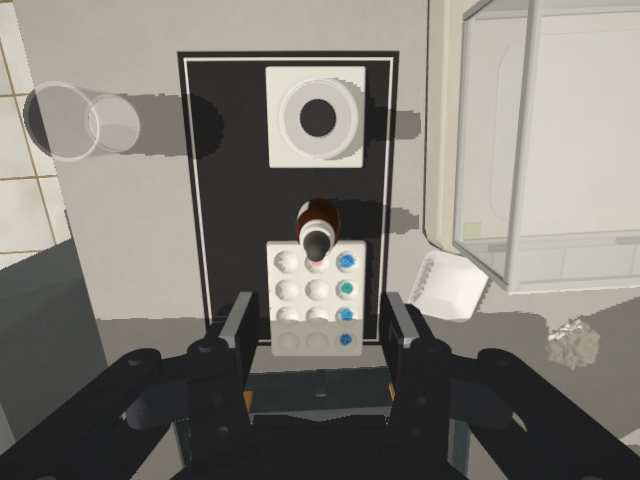

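The bottle stands upright, its teat at (316,250) as predicted. The beaker rim is centred at (62,121). I'm now over the 14-picture limit, with 16 viewed so far, so the rest will be checked by numbers only.

```bash
python3 -m handwheel '{"series": [[[1,-2,0,0,0,0,1],[2,-4,0,0,0,0,1],[3.2,-6.5,0.5,0,0,0,1],[4.4,-9,1,0,0,0,1],[5.5,-11.5,1.5,0,0,0,1],[6.6,-14,2,0,0,0,1],[7.6,-16,2,0,0,0,1],[8.1,-17,2,0,0,0,1],[8.1,-17,2,0,0,0,1],[8.1,-17,2,0,0,0,1]]]}'
python3 - <<'E'
from h import *
s=eyes.snapshot("wrist");st=status.sense();print(st["tool_pos"])
p=proj(s,np.array([371,362.7,67.]));q=proj(s,np.array([397,362.7,67.]));R=np.linalg.norm(p-q);print(p,R)
g=cv2.cvtColor(s["img"],cv2.COLOR_RGB2GRAY)
c=cv2.HoughCircles(g,cv2.HOUGH_GRADIENT_ALT,1.5,8,param1=150,param2=0.5,minRadius=int(R*.7),maxRadius=int(R*1.2))
for k in ([] if c is None else c[0]):
    if np.hypot(*(k[:2]-p))<60: print(k, onz(s,k[:2],67).round(1),onz(s,k[:2],0).round(1))
E
```

```text
time: 26.12
tool_pos: [371.3, 362.5, 154.8]
tcp_rot: [180.0, 0.0, 86.6]
ft_force: [-0.1, -0.7, -0.6]
finger_gap: 85.2
grip_force: 0.0
[371.48085042 362.407817   154.85017115]
[318.8263027  244.70029382] 39.14420400004137
[316.5     244.5      35.76714] [369.5 362.9  67. ] [367.7 341.2   0. ]
[360.       223.5       33.144276] [398.7 375.6  67. ] [405.5 357.6   0. ]
```

The rim was found at (369.5,362.9), which agrees with the estimate. Gripping the beaker.

```bash
python3 -m handwheel '{"series": [[[0,-0.1,3,0,0,0,1],[0,-0.1,6,0,0,0,1],[0,-0.1,9,0,0,0,1],[0,-0.1,12,0,0,0,1],[0,-0.1,13.5,0,0,0,1],[0,-0.1,13.8,0,0,0,1],[0,-0.1,13.8,0,0,0,0.85],[0,-0.1,13.8,0,0,0,0.75],[0,-0.1,13.8,0,0,0,0.65],[0,-0.1,13.8,0,0,0,0.5],[0,-0.1,13.8,0,0,0,0.5],[0,-0.1,13.8,0,0,0,0.5]]]}' 30
python3 -m handwheel '{"series": [[[0,0,-1,0,0,0,0.5],[0,0,-3,0,0,0,0.5],[0,0,-6,0,0,0,0.5],[0,0,-9,0,0,0,0.5],[0,0,-12,0,0,0,0.5],[0,0,-13,0,0,0,0.5],[0,0,-13,0,0,0,0.5],[0,0,-13,0,0,0,0.5],[0,0,-13,0,0,0,0.5]]]}'
python3 - <<'E'
from h import *
print(status.sense()["tool_pos"])
a=-0.06; x=np.array([np.cos(a),np.sin(a)]); m=np.array([535.7,272.2]); b=m-76*x; print(b,toolshift([*b,150]))
E
```

```text
time: 27.68
tool_pos: [370.6, 363.2, 17.8]
tcp_rot: [179.9, -0.1, 86.6]
ft_force: [-0.1, -0.9, 5.2]
finger_gap: 50.3
grip_force: 30.8
time: 28.8
tool_pos: [369.2, 362.1, 145.3]
tcp_rot: [-179.9, 0.1, 86.6]
ft_force: [-0.2, -0.3, -0.7]
finger_gap: 50.4
grip_force: 31.3
[369.23179714 362.12932516 145.26033654]
[459.83675896 276.75726449] [-7.98889192  9.54723224 -0.47862836]
```

```bash
python3 -m handwheel '{"series": [[[-1,1.2,0,0,0,0,0.5],[-2.5,3,0,0,0,0,0.5],[-4.3,5,0,0,0,0,0.5],[-6,7,0,0,0,0,0.5],[-7.4,8.6,0,0,0,0,0.5],[-8,9.3,0,0,0,0,0.5],[-8,9.3,0,0,0,0,0.5],[-8,9.3,3,0,0,0,0.5],[-8,9.3,6,0,0,0,0.5],[-8,9.3,9,0,0,0,0.5],[-8,9.3,9,0,0,0,0.5],[-8,9.3,9,0,0,0,0.5]]]}'
python3 - <<'E'
from h import *
print(status.sense()["tool_pos"],toolshift([457.8,276.9,19]))
E
```

```text
time: 30.3
tool_pos: [458.4, 278.0, 57.9]
tcp_rot: [179.9, -0.0, 86.7]
ft_force: [1.3, -0.4, -0.5]
finger_gap: 50.4
grip_force: 31.4
[458.41995991 278.00118981  57.94132033] [-0.11579377 -0.05889514  3.89401556]
```

```bash
python3 -m handwheel '{"series": [[[-0.1,0,1.5,0,0,0,0.5],[-0.1,0,2.8,0,0,0,0.5],[-0.1,0,3.5,0,0,0,0.5],[-0.1,0,3.8,0,0,0,0.5],[-0.1,0,4,0,0,0,0.5],[-0.1,0,4,0,0,0,0.5],[-0.1,0,4,0,0,0,0.5]]]}'
python3 -m handwheel '{"series": [[[0,0,0.1,0,0,0,0.5],[0,0,0.1,0,0,0,0.5]]]}'
```

```text
time: 31.18
tool_pos: [458.5, 276.6, 17.7]
tcp_rot: [180.0, -0.0, 86.6]
ft_force: [-3.0, -1.6, 5.8]
finger_gap: 49.9
grip_force: 31.6
time: 31.42
tool_pos: [458.7, 276.8, 17.7]
tcp_rot: [179.9, -0.0, 86.6]
ft_force: [-6.2, -3.1, 13.9]
finger_gap: 49.9
grip_force: 32.0
```

Contact made. I'll ease off, release to about 65 mm and retreat straight up.

```bash
python3 -m handwheel '{"series": [[[0,0,-0.1,0,0,0,0.5],[0,0,-0.1,0,0,0,0.65],[0,0,-0.1,0,0,0,0.72],[0,0,-0.1,0,0,0,0.76],[0,0,-0.1,0,0,0,0.76],[0,0,-1,0,0,0,0.76],[0,0,-3,0,0,0,0.76],[0,0,-6,0,0,0,0.76],[0,0,-10,0,0,0,0.76],[0,0,-14,0,0,0,0.76],[0,0,-17,0,0,0,0.76],[0,0,-17,0,0,0,0.76]]]}'
python3 -m handwheel '{"series": [[[0,0,0,0,0,0,0.76],[0,0,0,0,0,0,0.76],[0,0,0,0,0,0,0.76]]]}'
python3 - <<'E'
from h import *
s=eyes.snapshot("wrist");T=eyes.snapshot("top");S=eyes.snapshot("scene")
def circ(s,X,r,lo,hi,p2=.4):
    X=np.array(X,float);p=proj(s,X);R=np.linalg.norm(p-proj(s,X+[r,0,0]))
    g=cv2.cvtColor(s["img"],cv2.COLOR_RGB2GRAY)
    c=cv2.HoughCircles(g,cv2.HOUGH_GRADIENT_ALT,1.5,6,param1=120,param2=p2,minRadius=int(R*lo),maxRadius=int(R*hi))
    return p.round(),[(k.round(1).tolist(),onz(s,k[:2],X[2]).round(1).tolist()) for k in ([] if c is None else c[0]) if np.hypot(*(k[:2]-p))<35]
print("beaker",circ(s,(458.2,276.8,67),26,.75,1.2))
print("dish",circ(s,(541.5,356,20),32,.75,1.2))
# dark blobs: vial cap and bottle teat in top and scene views
for nm,V in (("top",T),("scene",S),("wrist",s)):
    for n,X in (("vialcap",(541.5,356,78)),("teat",(535.7,272.3,95))):
        p=proj(V,np.array(X,float)); x,y=p.astype(int); w=14
        if not(w<=x<640-w and w<=y<480-w): continue
        print(nm,n,p.round(1),V["img"][y,x])
E
```

```text
time: 32.92
tool_pos: [460.0, 277.4, 190.0]
tcp_rot: [179.7, -0.2, 86.6]
ft_force: [1.0, -0.7, -0.3]
finger_gap: 65.0
grip_force: 0.0
time: 33.3
tool_pos: [457.4, 276.1, 184.6]
tcp_rot: [-179.9, 0.1, 86.6]
ft_force: [0.2, -0.1, 0.3]
finger_gap: 64.9
grip_force: 0.0
beaker (array([321., 231.]), [([321.0, 231.0, 33.70000076293945], [458.5, 277.1, 67.0])])
dish (array([419., 114.]), [([415.5, 115.5, 38.900001525878906], [539.0, 355.2, 20.0])])
top vialcap [359.9 214.6] [37 36 34]
top teat [398.4 216.5] [34 30 28]
scene vialcap [350.5 206.7] [41 36 31]
scene teat [383.9 190.6] [39 37 33]
wrist vialcap [442.  111.4] [55 53 52]
wrist teat [436.6 242.8] [50 47 44]
```

The numbers show the beaker standing at (458.5,277.1), the dish in place, the vial cap and bottle teat where expected, and the arm clear. Handing in.

```bash
python3 -c "
from bench import r
print(r.hand_in())"
```

```text
the job is handed in; nothing more can be done
None
```

The layout is finished and handed in at about 33 s: dish on tile, vial on lid, bottle at the midpoint, beaker in front with a gap of about 3.5 cm; no verdict was returned, the beaker and final state were checked by numbers only, the bystanders weren't re-measured, and I viewed 16 pictures, two over the limit of 14.

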